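# Swap a door chime's transit cap for its knurled battery collar and hold it home

### The job

Swap the smooth transit cap on the door chime's battery neck with the knurled collar: lift the cap off and stand it in the parts tray, then take the collar from the tray, set it over the neck and, pressing lightly, turn it until its hidden keyways drop over the pins. Push it fully home against the battery spring and finish with the gripper still holding it pushed down, so that I can drive the retaining screw. Do not ring the bell with the button, and leave the dish, hinge bracket, wall hook and screwdriver where they are.

Things in the scene. Friction and masses are not known exactly. Their poses are not given: they have to be found in the camera images.
- receiver: White plastic door chime receiver, 95 (x) x 150 (y) x 45 mm high, stuck down, does not move. Origin: centre of its underside, z up. On its top stand the upright battery neck (35 mm from the centre towards +y), the bell's press button (45 mm towards -y) and a 7 mm high screw lug, 32 to 40 mm from the neck's axis on the +x side.
- seat (a point): Point on the neck's axis, 1 mm above the receiver's top (46 mm above the table): the centre of the collar's underside lies here when the collar is fully home. Four round steel pins of 5 mm diameter stick out 4 mm from the neck, 90 degrees apart, their tops 15 mm above this point; which way they point differs per receiver and does not follow any listed axes.
- neck_rim (a point): Centre of the battery neck's rim, 27 mm above the seat, 73 mm above the table. The neck is a round spigot of 37 mm outer diameter, 28 mm high above the receiver's top, its rim chamfered 2 mm. A C cell on a spring (26 mm diameter) stands 6 mm proud of the rim. At the start the transit cap sits over the neck and rests on the pins.
- cell (a joint): How far the sprung cell in the neck is pressed down (m), 0 when free. Spring: about 2 N at first touch, about 7 N at 6 mm, where the collar is fully home and its inside meets the neck's rim. The spring lifts the collar again if it is let go: there is no lock.
- collar: Knurled aluminium collar, closed on top, outer diameter 56 mm, 38 mm high, about 90 g. Origin: centre of its open underside, z up; it stands upright in the tray at the start. Inside: a bore of 40 mm diameter, 27 mm deep, with four straight keyways 11 mm wide, 90 degrees apart, for the pins. The keyways cannot be seen from outside; find them by turning.
- collar_top (a point): Centre of the collar's top, 38 mm above its origin. Off the keyways the collar's lower edge rests on the pins, 15 mm above home; in line with them (within about 0.12 rad, repeating every 90 degrees) it drops freely 9 mm to meet the cell, then needs pushing 6 mm against the spring. Nothing tells how the keyways stand to the pins.
- cap: Smooth grey plastic transit cap, about 30 g: a drum of 46 mm diameter, 24 mm high, with a round pull knob of 24 mm diameter, 16 mm high on top (40 mm in all). Origin: centre of its open underside, z up. Sits loosely over the neck at the start, its underside 61 mm and the knob's top 101 mm above the table; lifts straight off (it covers 12 mm of the neck).
- tray: Grey plastic parts tray, 115 (x) x 230 (y) mm outside, 15 mm high walls 3 mm thick, floor 3 mm thick; does not move. Origin: centre of its underside, z up. The collar stands in its half towards the tray's +y end, the half towards -y is empty.
- bell_button (a joint): Travel of the bell's press button on the receiver's top (m): 0 free, 0.004 fully pressed. White, 26 mm diameter in a 42 mm round base, its top 20 mm above the receiver's top.
- dish: White ceramic dish of spare screws, 86 mm diameter at the rim, 26 mm high. Origin: centre of its underside. Bystander.
- bracket: Steel hinge bracket, an angle 65 mm long, 37 mm wide, 37 mm high. Origin: on its underside near the middle. Bystander.
- hook: Green plastic wall hook lying on its 26 x 70 mm back plate, 39 mm high. Origin: centre of its underside. Bystander.
- screwdriver: Screwdriver lying flat, 160 mm long. Bystander.
Things that resemble listed ones, but are neither listed nor needed, are in the scene too. What is shaped like the cap but brown or pink is not meant.

How it is judged:
On the way, in this order (a step that is already met when the one before it is completed fails the run):
1. the transit cap stands in the tray, let go (x of cap in the frame of tray between -0.05 and 0.05 m and y of cap in the frame of tray between -0.105 and 0.105 m and z of cap in the frame of tray below 0.007 m and angle between cap's own z axis and vertical below 0.12 rad and contact force between the fingers and cap below 0.1 N and linear speed of cap below 0.02 m/s), for 0.2 s.
2. the collar's keyways have dropped over the pins (z of collar in the frame of seat below 0.009 m and horizontal distance between collar and seat below 0.004 m and angle between collar's own z axis and vertical below 0.1 rad), for 0.1 s.
At the end, for the whole second after the job is handed in: Collar home on the neck: underside within 2 mm of the seat in height, 3 mm sideways, upright (0.08 rad), at rest, cell pressed over 4 mm, fingers on the collar with over 2 N. Transit cap let go, upright (0.12 rad) on the tray's floor (all of step 1 and z of collar in the frame of seat below 0.002 m and horizontal distance between collar and seat below 0.003 m and angle between collar's own z axis and vertical below 0.08 rad and value of joint cell above 0.004 m and contact force between the fingers and collar above 2 N and linear speed of collar below 0.02 m/s); the arm keeps its last pose, push and grip.
It fails at once if the dish of screws is pushed out of its place (distance of dish from where it was at the start of the episode above 0.02 m).
It fails at once if the hinge bracket is pushed out of its place (distance of bracket from where it was at the start of the episode above 0.02 m).
It fails at once if the wall hook is pushed out of its place (distance of hook from where it was at the start of the episode above 0.02 m).
It fails at once if the screwdriver is pushed out of its place (distance of screwdriver from where it was at the start of the episode above 0.02 m).
It fails at once if the bell button is pressed (value of joint bell_button above 0.0025 m).
It also fails if it takes over 61 s, if anything falls off the work surface, if the arm or the gripper's body presses on something with over 40 N, if the wrist force passes 120 N, or if a joint passes its speed limit or range.

### The arm

A 7-joint arm with a two-finger parallel gripper is mounted at the origin on the work surface. World frame = base frame: x ahead of the robot, y to its left, z up, the work surface at z = 0. Lengths are in m, angles in rad, forces in N, time in s.
With the tool pointing down it reaches from about 0.4 to 0.875 m from the base axis. Payload 19.3 kg.
Tool frame: the origin (TCP) lies on the centre line of the jaws, within the pads' length; the fingertips stand 8 mm ahead of it and the grasp point (between the pads) lies 11 mm behind it; z points along the fingers, y is the line along which they close (so a half turn about z gives the same grasp; the last joint's range is limited). The gripper opens to 85 mm and grips with 20 to 120 N. Pads are 22 mm wide; open, the fingers measure 114 mm over their backs; the gripper's body (76 mm by 85 mm) begins 54 mm behind the grasp point. The pads swing forward as they close: fully open they stand 13 mm farther back than shut.
Start: joints at [1.196, 0.521, -0.036, 1.599, 0.021, 1.021, -0.113], TCP at [0.188, -0.596, 0.239] pointing down, gripper open.
Joint ranges: [-2.91, 2.91], [-0.3, 2.13], [-1.5, 1.42], [0.17, 2.43], [-1.26, 4.41], [0.16, 1.93], [-2.52, 2.52]. Speed limits (rad/s): [1.89, 1.89, 2.39, 2.39, 3.01, 3.01, 3.01].

### API

Orientations are given as [roll, pitch, yaw] about the fixed x, y, z axes, in that order (R = Rz(yaw) Ry(pitch) Rx(roll)).
In Python, from workcell import status, grab_frame, camera_params, bot, search_frame, silhouettes gives the robot as it stands.
- The arm moves only by the shell command python3 -m creep 'ROWS' [FORCE]. ROWS is JSON, a list of rows, each a list of 5 numbers: the shift along the tool's x, y, z in units of 60 mm (1.0 is 60 mm), then the turn about the tool's z in units of 8 degrees (1.0 is 8 degrees), then the opening, from 0 (shut) to 1 (fully open). In form: [[x, y, z, twist, hand], ...]. A call has 1 to 5 rows; each row is the pose to reach, as a shift and turn from the pose commanded when the call began, along the tool's axes at that moment; what a row does not reach only later rows make up. A row lasts 1/8 s, in which the tool goes at most 62.5 mm and 10.7 degrees, less where a joint would pass 70% of its speed; a pose out of reach is approached as far as the arm can. A call with a gripper value outside its range is refused whole. The fingers move at their own pace and stop on an object; FORCE is the grip in N (left out, the last holds). Time passes only in rows, so rows that repeat a pose let the fingers close. It gives the time, the measured TCP pose, the force, the opening and the grip force at its end, in the units of the state.
- status.observe(): the state, without advancing time (a new reading comes with each control period).
- grab_frame(name): name is "scene" or "top"; returns the picture (400x640x3 uint8, blue, green, red); there is no depth.
- camera_params(name): a dict with "K" (3x3 intrinsics, pixels), "rvec" (rotation vector, rad) and "tvec" (3), from world to camera coordinates, as OpenCV has them. Camera axes: x right, y down, z forward; pixel columns grow to the right and rows downward; lengths in m; the calibration is good to about 2 mm. A picture is of the moment at which its call begins. camera_params takes no time and is no camera call.
- bot.job_done(): hands the job in; it is judged then, once.
Trained networks look in the newest picture that a camera, given by its name, has taken for a name from the list of things; names that differ only in an ending like _2 or _b are one class to them, and where a whole thing is asked for, a point or a joint stands for the part that bears it (a point fixed in the world has none). Each returns a list of dicts, best first, with "p" (0 to 1); they miss things now and then, are a little off and sometimes report something else, mostly with a low value. They report only what shows in the picture. A call takes as long as a camera call. They do not tell look-alikes from the thing itself.
- search_frame(camera, name): "extent" ([left, top, right, bottom] as shares, 0 to 1, of the picture: columns of its width, rows of its height, round what is visible of it).
- silhouettes(camera, name): "mask" (400x640 bool, what is visible of it) and "extent" ([left, top, right, bottom] as shares, 0 to 1, of the picture: columns of its width, rows of its height, round what is visible of it).
The state is a dict: "clock": time; "qpos": joint angles; "qd": joint speeds; "joint_efforts": joint torques, N m; "position": TCP position; "tool_rot": TCP orientation; "force": force on the tool from outside, world axes, zero at the start; "moment": the same for the moment, N m; "grip_width": finger opening in m; "finger_force": force on a finger pad.
Only numpy, scipy, OpenCV 4.12 (cv2) and the standard library are available. Lean on these libraries where they do the work, as an engineer would, in place of code of your own. Each camera call takes 0.05 s, during which the arm holds its last target. There are 200 camera calls.

## Working session

There is one attempt and no reset: what is moved stays moved. The work goes in short steps, Python scripts to look and compute and a shell command to move; the robot and the scene stay as the last step left them, time stands still between calls to the robot, and variables do not carry over. Pictures are saved under pics/ and viewed, at most 10 in all, crops included, and the job is handed in when it is done.

```bash
mkdir -p pics; cat > h.py <<'E'
import numpy as np,cv2
from workcell import status,grab_frame,camera_params,bot,search_frame,silhouettes
def ray(cam,uv):
    c=camera_params(cam);R,_=cv2.Rodrigues(np.array(c["rvec"],float));t=np.array(c["tvec"],float).ravel()
    d=R.T@np.linalg.inv(np.array(c["K"]))@np.array([uv[0],uv[1],1.]);return -R.T@t,d
def atz(cam,uv,z):
    o,d=ray(cam,uv);return o+d*(z-o[2])/d[2]
def proj(cam,p):
    c=camera_params(cam);return cv2.projectPoints(np.array(p,float).reshape(-1,1,3),np.array(c["rvec"],float),np.array(c["tvec"],float),np.array(c["K"],float),None)[0].reshape(-1,2)
E
python3 - <<'E'
from h import *
for n in("top","scene"):
    cv2.imwrite(f"pics/{n}0.png",grab_frame(n)); print(n,ray(n,(320,200)))
    for k in("receiver","collar","cap","tray","bell_button"):
        for r in search_frame(n,k):
            e=np.array(r["extent"])*[640,400,640,400];print(n,k,round(r["p"],2),e.round())
s=status.observe();print(s)
E
```

```text
top (array([0.45910108, 0.00336453, 1.02111819]), array([ 1.95464190e-01, -5.62960266e-04, -9.80868662e-01]))
top receiver 0.83 [361. 238. 445. 303.]
top receiver 0.16 [271. 151. 301. 167.]
top collar 0.81 [208. 230. 235. 256.]
top cap 0.87 [375. 252. 401. 275.]
top cap 0.83 [373. 200. 390. 217.]
top cap 0.65 [321. 266. 340. 287.]
top tray 0.81 [192. 217. 297. 269.]
top bell_button 0.72 [191. 217. 296. 268.]
top bell_button 0.42 [421. 272. 429. 281.]
scene (array([ 1.00366758, -0.68464765,  0.67389534]), array([-0.37897929,  0.70582826, -0.59860567]))
scene receiver 0.87 [181. 224. 271. 288.]
scene receiver 0.7 [327. 155. 348. 180.]
scene collar 0.85 [326. 158. 350. 179.]
scene cap 0.95 [226. 209. 251. 238.]
scene cap 0.81 [282. 249. 302. 277.]
scene cap 0.56 [252. 202. 274. 221.]
scene tray 0.89 [286. 154. 369. 214.]
scene tray 0.46 [338. 235. 384. 271.]
scene bell_button 0.4 [289. 153. 370. 216.]
{'clock': 0.6, 'qpos': array([ 1.19581483,  0.52140037, -0.03628552,  1.59954707,  0.02119717,
        1.021094  , -0.11284112]), 'qd': array([-0.00164449,  0.00068677,  0.00025943, -0.00154038,  0.00032966,
        0.00128078, -0.00035811]), 'joint_efforts': array([-3.85582956e-03, -9.26516533e+01,  1.97611682e+00, -3.70158005e+01,
        1.80127798e-02,  2.13109757e-03, -1.11537272e-04]), 'position': array([ 0.18751089, -0.59617576,  0.23927383]), 'tool_rot': array([-3.14152900e+00,  9.89719174e-06,  3.04684278e-01]), 'force': array([-0.81481801,  0.79530795, -1.15713551]), 'moment': array([0.00332727, 0.02000602, 0.00912251]), 'finger_force': 0.0, 'grip_width': 0.08522055810294651}
```

View pics/top0.png

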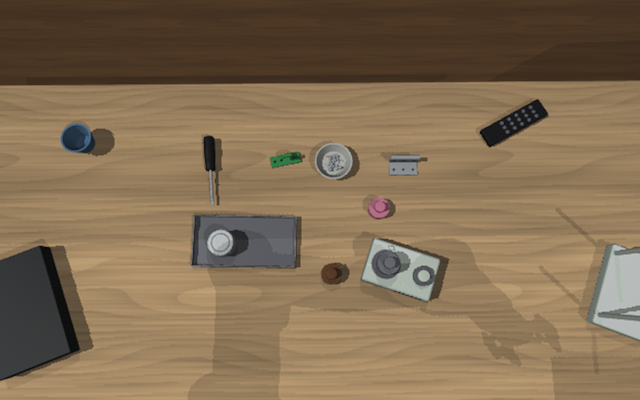

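View pics/scene0.png

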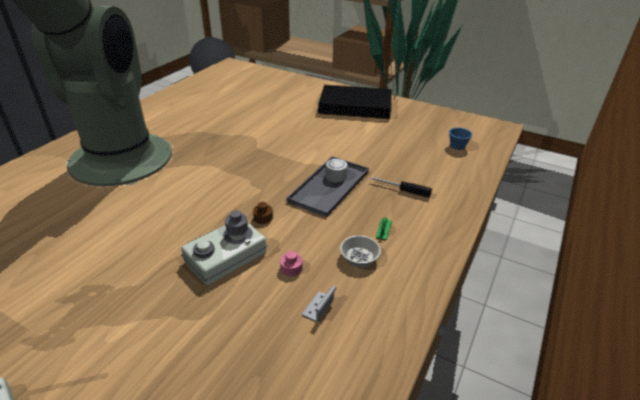

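The top view shows the grey cap on the receiver at about (387,263), the bell button at (424,276), the collar at (221,242) and the tray's empty half at about x=270. The brown (332,273) and pink (380,208) look-alikes stand close to the receiver. The scene view agrees: cap (237,224), collar (337,170).

```bash
cat >> h.py <<'E'
from scipy.optimize import least_squares
def cyl(parts):
    a=np.linspace(0,2*np.pi,60);return np.vstack([np.c_[r*np.cos(a),r*np.sin(a),0*a+z] for r,z in parts])
PARTS=dict(cap=[(.023,0),(.023,.024),(.012,.024),(.012,.04)],collar=[(.028,0),(.028,.038)])
def fit(kind,z,near,cams=("top","scene"),tol=30,grab=True):
    obs={}
    for n in cams:
        if grab: grab_frame(n)
        q=proj(n,[*near,z+.02])[0]
        for r in silhouettes(n,kind):
            ys,xs=np.nonzero(r["mask"]);c=[xs.mean(),ys.mean()]
            if np.hypot(*(c-q))<tol: obs[n]=np.array([xs.min(),ys.min(),xs.max()+1,ys.max()+1]);break
    M=cyl(PARTS[kind])
    def f(p,cc=None):
        o=[]
        for n in (cc or obs):
            u=proj(n,M+[p[0],p[1],z]);o+=list(np.r_[u.min(0),u.max(0)]-obs[n])
        return o
    s=least_squares(f,near,loss="soft_l1")
    print(kind,s.x.round(4),np.round(f(s.x),1));
    for n in obs: print("  only",n,least_squares(f,near,loss="soft_l1",args=([n],)).x.round(4))
    return s.x
E
python3 - <<'E'
from h import *
fit("cap",.061,atz("top",(387,263),.08)[:2],tol=15)
fit("collar",.003,atz("top",(221,242),.03)[:2],tol=15)
print("button",atz("top",(424,276),.065))
for n in("top",):
  for k in("receiver","tray"):
    r=silhouettes(n,k)[0]; c,_=cv2.findContours(r["mask"].astype(np.uint8),0,1)
    b=cv2.boxPoints(cv2.minAreaRect(max(c,key=cv2.contourArea)));z=.045 if k=="receiver" else .015
    P=np.array([atz(n,q,z) for q in b]);print(k,P.mean(0).round(3),P.round(3).tolist())
for nm,uv in dict(brown=(332,273),pink=(380,208),lug=(391,246)).items(): print(nm,atz("top",uv,.03).round(3))
print(atz("top",(100,300),.05), atz("top",(57,247),.05),atz("top",(300,160),0.03))
E
```

```text
cap [ 0.5143 -0.137 ] [-0.8 -0.7  0.1 -0.6 -2.  -0.9 -0.3  0.2]
  only top [ 0.5129 -0.1376]
  only scene [ 0.517  -0.1366]
collar [0.563  0.2172] [-1.1 -0.6  0.  -0.5 -0.6 -0.1 -1.8  0.6]
  only top [0.5618 0.216 ]
  only scene [0.5651 0.22  ]
button [ 0.48724032 -0.21198383  0.065     ]
receiver [ 0.502 -0.168  0.045] [[0.48, -0.078, 0.045], [0.573, -0.111, 0.045], [0.523, -0.259, 0.045], [0.431, -0.224, 0.045]]
tray [0.568 0.173 0.015] [[0.627, 0.294, 0.015], [0.626, 0.054, 0.015], [0.508, 0.054, 0.015], [0.51, 0.289, 0.015]]
brown [ 0.496 -0.022  0.03 ]
pink [ 0.638 -0.13   0.03 ]
lug [ 0.553 -0.151  0.03 ]
[0.44278509 0.46413144 0.05      ] [0.55436183 0.56467923 0.05      ] [0.74883031 0.04723078 0.03      ]
```

```bash
cat >> h.py <<'E'
def go(x,y,z,yaw=None):
    s=status.observe();p=s["position"];w=s["tool_rot"][2];c,n=np.cos(w),np.sin(w)
    d=np.array([x,y,z])-p
    print("rows",np.round([(d[0]*c+d[1]*n)/.06,(d[0]*n-d[1]*c)/.06,-d[2]/.06,0 if yaw is None else -np.rad2deg(yaw-w)/8],3),"pos",p.round(4),"yaw",round(w,3),"q",s["qpos"].round(2),"F",s["force"].round(1),"g",round(s["grip_width"],4),round(s["finger_force"],1),"t",s["clock"])
E
python3 -c "
from h import *
go(.514,-.137,.18)"
```

```text
rows [ 7.487 -5.669  0.988  0.   ] pos [ 0.1875 -0.5962  0.2393] yaw 0.305 q [ 1.2   0.52 -0.04  1.6   0.02  1.02 -0.11] F [ 0.4  0.6 -0.8] g 0.0853 0.0 t 1.1
```

```bash
python3 -m creep '[[0.8,-0.6,0,0,0.6],[1.6,-1.2,0,0,0.6],[2.4,-1.8,0,0,0.6],[3.2,-2.4,0,0,0.6],[4,-3,0,0,0.6]]'; python3 -m creep '[[0.8,-0.6,0,0,0.6],[1.6,-1.2,0.3,0,0.6],[2.4,-1.8,0.6,0,0.6],[3.2,-2.5,0.9,0,0.6],[3.2,-2.5,0.9,0,0.6]]'
python3 -c "
from h import *
go(.514,-.137,.13)"
```

```text
clock: 1.72
position: [0.3634, -0.3508, 0.2395]
tool_rot: [3.141, -0.0, 0.305]
force: [2.2, -0.5, 0.3]
grip_width: 0.0511
finger_force: 0.0
clock: 2.35
position: [0.5021, -0.1473, 0.1842]
tool_rot: [-3.14, 0.0, 0.311]
force: [-0.9, -1.3, 0.0]
grip_width: 0.051
finger_force: 0.0
rows [ 0.241 -0.103  0.904  0.   ] pos [ 0.5021 -0.1473  0.1842] yaw 0.311 q [ 0.32  0.44 -0.2   1.91  0.11  0.8  -1.19] F [-0.9 -1.3  0. ] g 0.051 0.0 t 2.35
```

```bash
python3 -m creep '[[0,0,0,0,0.6],[0,0,0,0,0.6]]' >/dev/null
python3 -c "
from h import *
go(.514,-.137,.13)
cv2.imwrite('pics/t1.png',cv2.resize(grab_frame('scene')[150:300,150:350],None,fx=4,fy=4))
fit('cap',.061,(.514,-.137),tol=15)"
```

```text
rows [ 0.3   -0.188  0.928  0.   ] pos [ 0.5002 -0.1532  0.1857] yaw 0.303 q [ 0.33  0.43 -0.19  1.91  0.11  0.8  -1.19] F [-0.7 -0.1  0.2] g 0.0514 0.0 t 2.6
cap [ 0.5162 -0.1354] [-1.6 -1.6  2.3  5.4  0.2 -0.  -0.1  0. ]
  only top [ 0.5202 -0.1345]
  only scene [ 0.5161 -0.1354]
```

View pics/t1.png

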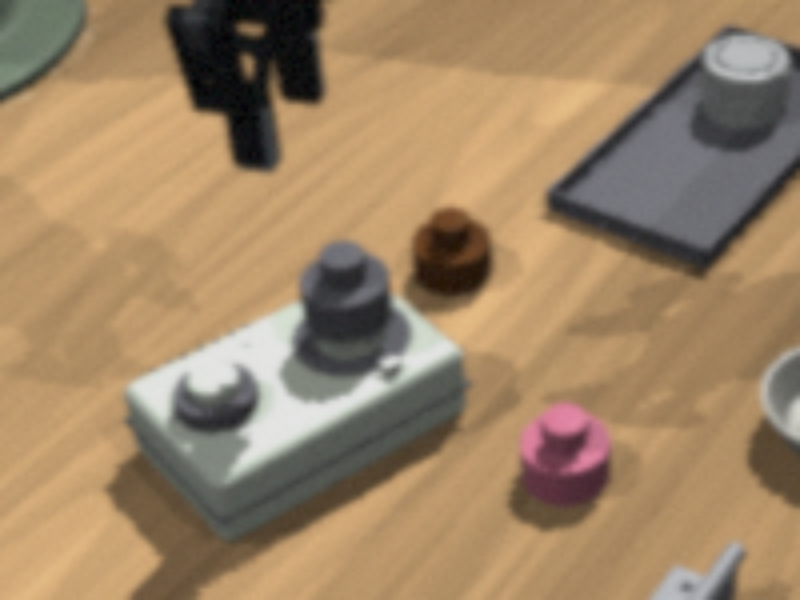

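The crop shows the cap free on the neck (knob at crop (343,260)) and the gripper above and behind it, unobstructed. Now the descent.

```bash
python3 -m creep '[[0.31,-0.19,0.4,0,0.6],[0.31,-0.19,0.9,0,0.6],[0.31,-0.19,1.2,0,0.6],[0.31,-0.19,1.49,0,0.6],[0.31,-0.19,1.49,0,0.6]]' 25; python3 -c "
from h import *
go(.5145,-.1365,.096)"
```

```text
clock: 3.48
position: [0.5144, -0.1353, 0.095]
tool_rot: [-3.141, 0.001, 0.305]
force: [-0.3, 1.0, -0.8]
grip_width: 0.0513
finger_force: 0.0
rows [-0.004  0.019 -0.016  0.   ] pos [ 0.5144 -0.1353  0.095 ] yaw 0.305 q [ 0.27  0.59 -0.17  1.95  0.16  0.62 -1.27] F [-0.3  1.  -0.8] g 0.0513 0.0 t 3.475
```

```bash
python3 -m creep '[[0,0,0,0,0],[0,0,0,0,0],[0,0,0,0,0],[0,0,0,0,0],[0,0,0,0,0]]' 25; python3 -m creep '[[0,0,-0.15,0,0],[0,0,-0.4,0,0],[0,0,-0.8,0,0],[0,0,-1,0,0],[0,0,-1,0,0]]'; python3 -c "
from h import *
go(.568,.105,.15)"
```

```text
clock: 4.1
position: [0.5154, -0.1355, 0.0964]
tool_rot: [3.141, -0.001, 0.305]
force: [-0.3, 0.2, 7.8]
grip_width: 0.0225
finger_force: 25.2
clock: 4.72
position: [0.5153, -0.1355, 0.1568]
tool_rot: [3.141, -0.001, 0.305]
force: [-0.7, -1.0, -1.3]
grip_width: 0.0227
finger_force: 24.7
rows [ 2.039 -3.56   0.114  0.   ] pos [ 0.5153 -0.1355  0.1568] yaw 0.305 q [ 0.29  0.49 -0.19  1.91  0.13  0.75 -1.24] F [-0.7 -1.  -1.3] g 0.0227 24.7 t 4.725
```

```bash
python3 -m creep '[[0.4,-0.7,0,0,0],[0.8,-1.4,0,0,0],[1.2,-2.1,0,0,0],[1.6,-2.8,0,0,0],[2,-3.5,0,0,0]]'; python3 -m creep '[[0,0,0,0,0],[0,0,0,0,0]]'; python3 -c "
from h import *
go(.568,.105,.05)
fit('cap',status.observe()['position'][2]-.0354,status.observe()['position'][:2])"
```

```text
clock: 5.35
position: [0.5662, 0.1025, 0.1551]
tool_rot: [-3.142, 0.001, 0.305]
force: [0.9, -0.6, 0.3]
grip_width: 0.0226
finger_force: 24.7
clock: 5.6
position: [0.5659, 0.1004, 0.1552]
tool_rot: [3.141, 0.001, 0.305]
force: [-0.4, 0.3, -0.2]
grip_width: 0.0227
finger_force: 24.7
rows [ 0.056 -0.062  1.753  0.   ] pos [0.5659 0.1004 0.1552] yaw 0.305 q [-0.13  0.55 -0.2   1.8   0.15  0.8  -1.68] F [-0.4  0.3 -0.2] g 0.0227 24.7 t 5.6
cap [0.5684 0.0969] [-1.1 -6.4  1.1  1.7]
  only scene [0.5684 0.0969]
```

```bash
python3 -m creep '[[0.03,0,0.7,0,0],[0.03,0,1.4,0,0],[0.03,0,1.8,0,0],[0.03,0,1.92,0,0],[0.03,0,1.92,0,0]]'; python3 -c "
from h import *
go(.568,.1,.0385)"
```

```text
clock: 6.42
position: [0.5683, 0.1012, 0.041]
tool_rot: [3.142, -0.0, 0.304]
force: [-0.1, 0.0, 0.7]
grip_width: 0.0224
finger_force: 24.7
rows [-0.011  0.018  0.042  0.   ] pos [0.5683 0.1012 0.041 ] yaw 0.304 q [-0.16  0.73 -0.17  1.85  0.2   0.58 -1.72] F [-0.1  0.   0.7] g 0.0224 24.7 t 6.425
```

```bash
python3 -m creep '[[0,0,0.03,0,0],[0,0,0.05,0,0],[0,0,0.06,0,0],[0,0,0.06,0,0]]'; python3 -m creep '[[0,0,0,0,0.3],[0,0,0,0,0.45],[0,0,-0.1,0,0.5],[0,0,-0.5,0,0.5],[0,0,-1,0,0.5]]';python3 -m creep '[[0,0,-0.4,0,1],[0,0,-0.8,0,1],[0,0,-0.8,0,1],[0,0,-0.8,0,1]]'; python3 -c "
from h import *
fit('cap',.003,(.568,.1)); fit('collar',.003,(.563,.217))
cv2.imwrite('pics/t2.png',cv2.resize(grab_frame('scene')[120:270,250:450],None,fx=4,fy=4))
go(.563,.217,.1)"
```

```text
clock: 6.92
position: [0.5687, 0.1016, 0.0386]
tool_rot: [3.141, -0.002, 0.305]
force: [-4.7, -1.0, 20.3]
grip_width: 0.0224
finger_force: 26.6
clock: 7.55
position: [0.5678, 0.1015, 0.0977]
tool_rot: [-3.141, 0.001, 0.305]
force: [0.2, 0.1, 0.5]
grip_width: 0.0426
finger_force: 0.0
clock: 8.05
position: [0.5679, 0.1015, 0.1449]
tool_rot: [-3.142, 0.0, 0.305]
force: [0.7, -0.1, -0.5]
grip_width: 0.085
finger_force: 0.0
cap [0.5674 0.1011] [ 0.6 -0.3 -0.6  0.3]
  only scene [0.5674 0.1011]
collar [0.5651 0.22  ] [ 0.6 -0.4 -0.6  0.4]
  only scene [0.5651 0.22  ]
rows [ 0.497 -1.861  0.748  0.   ] pos [0.568  0.1016 0.1449] yaw 0.305 q [-0.14  0.57 -0.2   1.81  0.15  0.78 -1.68] F [ 0.2 -0.5  0.8] g 0.0854 0.0 t 8.5
```

View pics/t2.png

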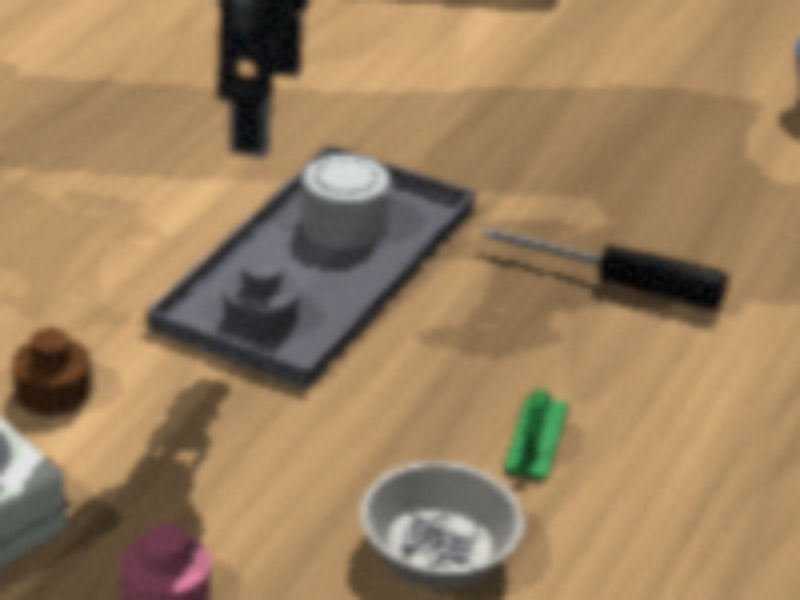

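The cap stands upright in the tray (crop (260,305)), collar untouched at (345,205).

```bash
python3 -m creep '[[0.26,-0.94,0,0,1],[0.52,-1.89,0,0,1],[0.52,-1.89,0.4,0,1],[0.52,-1.89,0.8,0,1],[0.52,-1.89,0.8,0,1]]'; python3 -c "
from h import *
go(.564,.219,.021)"
```

```text
clock: 9.12
position: [0.5629, 0.2188, 0.0957]
tool_rot: [3.141, 0.003, 0.305]
force: [0.4, 0.0, -0.6]
grip_width: 0.0851
finger_force: 0.0
rows [0.018 0.002 1.246 0.   ] pos [0.5629 0.2188 0.0957] yaw 0.305 q [-0.34  0.67 -0.19  1.76  0.18  0.73 -1.89] F [ 0.4  0.  -0.6] g 0.0851 0.0 t 9.125
```

```bash
python3 -m creep '[[0.02,0,0.5,0,1],[0.02,0,0.9,0,1],[0.02,0,1.15,0,1],[0.02,0,1.25,0,1],[0.02,0,1.25,0,1]]'; python3 -m creep '[[0,0,0,0,0.4],[0,0,0,0,0.4],[0,0,0,0,0.4],[0,0,0,0,0.4],[0,0,0,0,0.4]]' 40;  python3 -c "
from h import *
go(.564,.219,.021)
fit('collar',.003,(.563,.217))"
```

```text
clock: 9.75
position: [0.5652, 0.2195, 0.0225]
tool_rot: [-3.142, -0.0, 0.305]
force: [-0.4, -0.3, 0.6]
grip_width: 0.0855
finger_force: 0.0
clock: 10.38
position: [0.5654, 0.2196, 0.0231]
tool_rot: [-3.142, -0.001, 0.305]
force: [-2.7, -1.2, 10.0]
grip_width: 0.0552
finger_force: 40.7
rows [-0.025  0.002  0.034  0.   ] pos [0.5654 0.2196 0.0231] yaw 0.305 q [-0.36  0.79 -0.16  1.77  0.21  0.6  -1.91] F [-2.7 -1.2 10. ] g 0.0552 40.7 t 10.375
collar [0.5685 0.2164] [ 1.1 -0.4 -1.   0.4]
  only scene [0.5685 0.2164]
```

```bash
python3 -m creep '[[0,0,-0.2,0,0.4],[0,0,-0.8,0,0.4],[0,0,-1.6,0,0.4],[0,0,-2.2,0,0.4],[0,0,-2.2,0,0.4]]' 60;  python3 -c "
from h import *
go(.515,-.136,.14)
p=status.observe()['position'];fit('collar',p[2]-.0201,p[:2])"
```

```text
clock: 11.2
position: [0.5663, 0.22, 0.1576]
tool_rot: [-3.141, -0.005, 0.305]
force: [-0.4, 0.7, -0.9]
grip_width: 0.0544
finger_force: 63.5
rows [-2.595  5.404  0.294  0.   ] pos [0.5663 0.22   0.1576] yaw 0.305 q [-0.33  0.59 -0.21  1.72  0.15  0.84 -1.87] F [-0.4  0.7 -0.9] g 0.0544 63.5 t 11.2
collar [0.5462 0.1879] [-3.2 -6.3 14.4  9.1]
  only top [0.5462 0.1879]
```

```bash
python3 -c "
from h import *
o=[]
for n in('top','scene'):
    f=grab_frame(n);q=proj(n,[.516,-.136,.06])[0].astype(int);cv2.imwrite(f'pics/raw_{n}.png',f)
    s=10;x0,y0=q[0]-20,q[1]-28;im=cv2.resize(f[y0:y0+56,x0:x0+40],None,fx=s,fy=s,interpolation=cv2.INTER_CUBIC)
    for r,z,c in((.0165,.073,(0,0,255)),(.013,.079,(0,255,0)),(.0185,.045,(255,0,0))):
        u=(proj(n,cyl([(r,0)])+[.516,-.136,z])+.5-[x0,y0])*s
        cv2.polylines(im,[u.astype(np.int32)],True,c,1)
    o.append(im)
cv2.imwrite('pics/neck.png',np.hstack(o))"
```

```text
(no output)
```

View pics/neck.png

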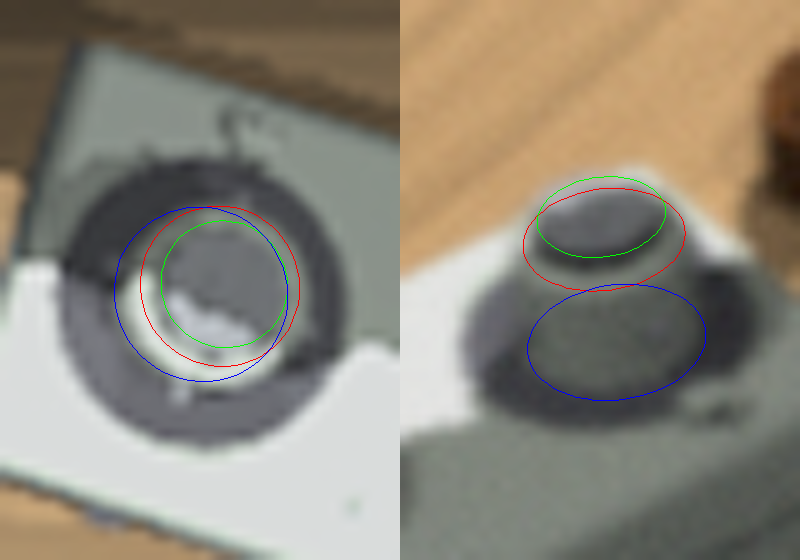

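Overlay at (0.516,-0.136): the cell disc (about (227,283) left, (604,218) right) sits within 0.5 mm of the predicted circle in both views.

```bash
python3 -m creep '[[-0.3,0.7,0,0,0.4],[-0.7,1.5,0,0,0.4],[-1.1,2.3,0,0,0.4],[-1.5,3.1,0,0,0.4],[-1.9,3.9,0,0,0.4]]';  python3 -m creep '[[-0.35,0.75,0,0,0.4],[-0.68,1.52,0.1,0,0.4],[-0.68,1.52,0.25,0,0.4],[-0.68,1.52,0.25,0,0.4]]'; python3 -c "
from h import *
go(.516,-.1365,.125)
p=status.observe()['position'];fit('collar',p[2]-.0201,p[:2])"
```

```text
clock: 12.12
position: [0.5258, -0.0396, 0.1536]
tool_rot: [-3.141, 0.001, 0.305]
force: [1.4, -0.7, -1.1]
grip_width: 0.0543
finger_force: 63.5
clock: 12.62
position: [0.5145, -0.1366, 0.1382]
tool_rot: [-3.14, 0.001, 0.305]
force: [-0.3, -0.3, -1.6]
grip_width: 0.0542
finger_force: 63.6
rows [0.025 0.006 0.219 0.   ] pos [ 0.5145 -0.1366  0.1382] yaw 0.305 q [ 0.29  0.52 -0.19  1.93  0.14  0.71 -1.25] F [-0.3 -0.3 -1.6] g 0.0542 63.6 t 12.625
collar [ 0.5144 -0.1343] [ 0.2 -0.1 -0.2  0.1]
  only scene [ 0.5144 -0.1343]
```

```bash
python3 -m creep '[[0.025,0,0.2,0,0.4],[0.025,0,0.4,0,0.4],[0.025,0,0.55,0,0.4],[0.025,0,0.7,0,0.4],[0.025,0,0.75,0,0.4]]';  python3 -m creep '[[0,0,0.05,0,0.4],[0,0,0.1,0,0.4]]'; python3 -c "
from h import *
go(.516,-.1365,.0811)"
```

```text
clock: 13.45
position: [0.516, -0.1367, 0.0934]
tool_rot: [-3.141, 0.001, 0.305]
force: [-0.2, 0.9, -0.8]
grip_width: 0.0543
finger_force: 63.6
clock: 13.7
position: [0.5163, -0.1366, 0.0881]
tool_rot: [-3.141, -0.0, 0.305]
force: [-1.9, 1.9, 0.9]
grip_width: 0.054
finger_force: 63.8
rows [-0.005 -0.003  0.117  0.   ] pos [ 0.5163 -0.1366  0.0881] yaw 0.305 q [ 0.27  0.6  -0.17  1.95  0.17  0.6  -1.27] F [-1.9  1.9  0.9] g 0.054 63.8 t 13.7
```

```bash
python3 -m creep '[[0,0,0.05,0,0.4],[0,0,0.1,0,0.4],[0,0,0.12,0,0.4],[0,0,0.12,0,0.4]]'; python3 -c "
from h import *
go(.516,-.1365,.0811)"
```

```text
clock: 14.2
position: [0.5162, -0.1365, 0.081]
tool_rot: [-3.141, 0.0, 0.305]
force: [-3.4, 4.6, 3.9]
grip_width: 0.0544
finger_force: 64.1
rows [-0.004 -0.002 -0.002  0.   ] pos [ 0.5162 -0.1365  0.081 ] yaw 0.305 q [ 0.27  0.61 -0.17  1.95  0.17  0.59 -1.28] F [-3.4  4.6  3.9] g 0.0544 64.1 t 14.2
```

```bash
python3 -m creep '[[-0.003,-0.008,0.01,0,0.4],[-0.003,-0.008,0.015,0.5,0.4],[-0.003,-0.008,0.015,1,0.4]]'; python3 -m creep '[[0,0,0,0.5,0.4],[0,0,0,1,0.4]]'; python3 -c "
from h import *
go(.516,-.1365,.0811)"
```

```text
clock: 14.58
position: [0.516, -0.137, 0.0804]
tool_rot: [3.141, -0.0, 0.163]
force: [-3.9, -0.5, 5.6]
grip_width: 0.0545
finger_force: 64.3
clock: 14.82
position: [0.5163, -0.1368, 0.0801]
tool_rot: [3.141, -0.001, 0.023]
force: [0.3, -0.6, 0.2]
grip_width: 0.0544
finger_force: 63.7
rows [-0.006 -0.005 -0.016  0.   ] pos [ 0.5163 -0.1368  0.0801] yaw 0.023 q [ 0.21  0.61 -0.09  1.96  0.1   0.58 -1.49] F [ 0.3 -0.6  0.2] g 0.0544 63.7 t 14.825
```

Force vanished: probably aligned. Try down.

```bash
python3 -m creep '[[0,0,0.01,0,0.4],[0,0,0.03,0,0.4],[0,0,0.03,0,0.4]]'; python3 -c "
from h import *
go(.516,-.1365,.0661)"
```

```text
clock: 15.2
position: [0.516, -0.1364, 0.0781]
tool_rot: [-3.142, 0.0, 0.026]
force: [-1.2, -0.6, -1.2]
grip_width: 0.0544
finger_force: 63.7
rows [0.    0.001 0.2   0.   ] pos [ 0.516  -0.1364  0.0781] yaw 0.026 q [ 0.21  0.61 -0.09  1.96  0.1   0.57 -1.49] F [-1.2 -0.6 -1.2] g 0.0544 63.7 t 15.2
```

```bash
python3 -m creep '[[0,0,0.03,0.1,0.4],[0,0,0.06,0.2,0.4],[0,0,0.09,0.3,0.4],[0,0,0.09,0.3,0.4]]'; python3 -c "
from h import *
go(.516,-.1365,.0661)"
```

```text
clock: 15.7
position: [0.516, -0.1363, 0.0726]
tool_rot: [-3.142, 0.0, -0.017]
force: [-0.6, -0.9, -0.9]
grip_width: 0.0545
finger_force: 63.6
rows [0.001 0.003 0.109 0.   ] pos [ 0.516  -0.1363  0.0726] yaw -0.017 q [ 0.21  0.62 -0.08  1.96  0.09  0.56 -1.52] F [-0.6 -0.9 -0.9] g 0.0545 63.6 t 15.7
```

Keyways are over the pins. Now push home.

```bash
python3 -m creep '[[0,0,0.04,0,0.4],[0,0,0.08,0,0.4],[0,0,0.1,0,0.4],[0,0,0.1,0,0.4],[0,0,0.1,0,0.4]]'; python3 -c "
from h import *
go(.516,-.1365,.0661)"
```

```text
clock: 16.32
position: [0.5161, -0.1364, 0.0669]
tool_rot: [3.142, -0.0, -0.016]
force: [-1.0, 1.1, 6.1]
grip_width: 0.0544
finger_force: 64.0
rows [-0.002  0.002  0.014  0.   ] pos [ 0.5161 -0.1364  0.0669] yaw -0.016 q [ 0.2   0.63 -0.08  1.96  0.09  0.55 -1.52] F [-1.   1.1  6.1] g 0.0544 64.0 t 16.325
```

```bash
python3 -m creep '[[0,0,0.015,0,0.4],[0,0,0.025,0,0.4],[0,0,0.025,0,0.4]]'; python3 -m creep '[[0,0,0,0,0.4],[0,0,0.01,0,0.4],[0,0,0.01,0,0.4],[0,0,0.01,0,0.4],[0,0,0.01,0,0.4]]';python3 -c "
from h import *
go(.516,-.1365,.0661)
cv2.imwrite('pics/end.png',cv2.resize(grab_frame('scene')[130:280,170:370],None,fx=4,fy=4))"
```

```text
clock: 16.7
position: [0.5161, -0.1364, 0.0662]
tool_rot: [3.141, -0.0, -0.016]
force: [-5.0, 1.6, 23.4]
grip_width: 0.0541
finger_force: 66.2
clock: 17.32
position: [0.5162, -0.1364, 0.0661]
tool_rot: [3.141, -0.001, -0.017]
force: [-9.9, 3.1, 35.9]
grip_width: 0.0545
finger_force: 67.6
rows [-0.003  0.002 -0.     0.   ] pos [ 0.5162 -0.1364  0.0661] yaw -0.017 q [ 0.2   0.63 -0.08  1.96  0.09  0.55 -1.52] F [-9.9  3.1 35.9] g 0.0545 67.6 t 17.325
```

View pics/end.png

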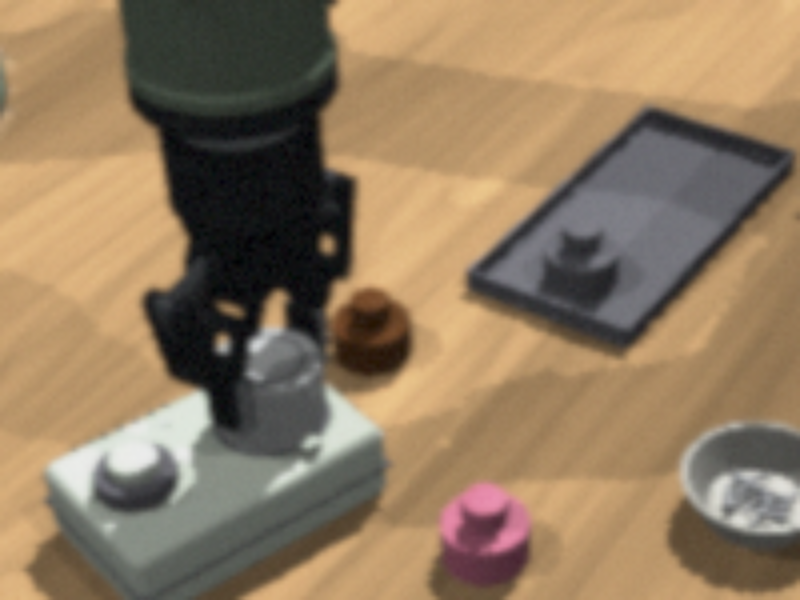

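The collar is down on the receiver (crop (280,400)) with the fingers clear of button and lug, and the cap stands upright in the tray (580,265). I ease the push a little and hand in.

```bash
python3 -m creep '[[0,0,-0.01,0,0.4],[0,0,-0.015,0,0.4],[0,0,-0.015,0,0.4],[0,0,-0.015,0,0.4]]'
```

```text
clock: 17.88
position: [0.5161, -0.1364, 0.0662]
tool_rot: [3.142, -0.0, -0.016]
force: [-3.7, 1.7, 15.9]
grip_width: 0.0541
finger_force: 65.1
```

```bash
python3 -c "
from h import *
print(bot.job_done())"
```

```text
the job is handed in; nothing more can be done
None
```

The job is handed in: the cap stands upright in the tray, and the collar's keyways are over the pins with the gripper holding it fully home at about 16 N. I did not press the bell button or touch the dish, bracket, hook or screwdriver, and the hand-in returned no verdict.

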